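# Hold up the carrier with the jar of screws

### The job

Two identical blue carriers stand on the bench: one has the jar of screws with the red lid in it, the other the small yellow bottle. Take the carrier with the jar by its black grip bar, lift it without first shoving or twisting it about on the bench, so that its tray is about 15 cm above the bench top, and finish still holding it there, level and motionless, for me to take; do not let go of it or put it down. The jar must ride along standing in its tray without being touched by the gripper, and everything else stays as it stands.

Things in the scene. Friction and masses are not known exactly. Their poses are not given: they have to be found in the camera images.
- carrier_a: one of two identical blue steel carriers: open tray 150 x 84 x 42 mm, walls and floor 4 mm, 0.3 kg empty. Origin: centre of its underside; x along the long side, z up. Black grip bar along x over the middle line, 18 mm wide, 24 mm high, its centre 136 mm above the underside, grippable within x = +-50 mm; steel straps at x = +-73 mm. Either carrier may hold the jar.
- carrier_b: other of two identical blue steel carriers: open tray 150 x 84 x 42 mm, walls and floor 4 mm, 0.3 kg empty. Origin: centre of its underside; x along the long side, z up. Black grip bar along x over the middle line, 18 mm wide, 24 mm high, its centre 136 mm above the underside, grippable within x = +-50 mm; steel straps at x = +-73 mm. Either carrier may hold the jar.
- carrier_a_end (a point): end of carrier_a's grip bar: 73 mm along its +x from its middle, at the bar's mid-height (136 mm up)
- carrier_b_end (a point): end of carrier_b's grip bar: 73 mm along its +x from its middle, at the bar's mid-height (136 mm up)
- screw_jar: glass jar of screws with a red lid, 66 mm across, 96 mm high, 0.25 to 0.46 kg, standing loose on one carrier's tray floor, up to 34 mm from its middle toward either end, so the loaded carrier balances at a point shifted toward the jar. Its lid top is 100 mm above the carrier's underside, 24 mm below the grip bar. Origin: centre of its underside, z up.
- yellow_bottle: small yellow bottle with a black cap, 42 mm across, 90 mm high, standing loose in the other carrier. Origin: centre of its underside, z up.
- red_tin: bystander: red tin at the back of the bench, 74 x 134 x 60 mm. Origin: centre of its underside.
- oil_bottle: bystander: red bottle at the back of the bench, 48 mm across, 130 mm high. Origin: centre of its underside.
- spray_can: bystander: pink and white spray can at the back of the bench, 54 mm across, 155 mm high. Origin: centre of its underside.
Mind the look-alikes: they are no part of the job. Of the things like the yellow_bottle, leave any that is white; of the rest the smaller one is meant.

How it is judged:
At the end, for the whole second after the job is handed in: Jar's carrier held by its grip bar, underside 10-35 cm above the bench, not over cabinet or ledge (y < 0.27), tilt < 0.12 rad, under 2 cm/s and 0.1 rad/s; jar upright (0.2 rad) within 55 mm of its middle; other carrier, bottle and bystanders within 3 cm of their starts, carrier and bottle upright (((horizontal distance between screw_jar and carrier_a below 0.055 m and z of screw_jar in the frame of carrier_a between -0.01 and 0.02 m and height (world z) of carrier_a between 0.1 and 0.35 m and world y of carrier_a below 0.27 m and angle between carrier_a's own z axis and vertical below 0.12 rad and linear speed of carrier_a below 0.02 m/s and angular speed of carrier_a below 0.1 rad/s and contact force between the fingers and carrier_a above 2 N and z of the grasp point in the frame of carrier_a above 0.1 m and y of the grasp point in the frame of carrier_a between -0.03 and 0.03 m and contact force between carrier_a and carrier_b below 0.5 N and distance of carrier_b from where it was at the start of the episode below 0.03 m and angle between carrier_b's own z axis and vertical below 0.15 rad) or (horizontal distance between screw_jar and carrier_b below 0.055 m and z of screw_jar in the frame of carrier_b between -0.01 and 0.02 m and height (world z) of carrier_b between 0.1 and 0.35 m and world y of carrier_b below 0.27 m and angle between carrier_b's own z axis and vertical below 0.12 rad and linear speed of carrier_b below 0.02 m/s and angular speed of carrier_b below 0.1 rad/s and contact force between the fingers and carrier_b above 2 N and z of the grasp point in the frame of carrier_b above 0.1 m and y of the grasp point in the frame of carrier_b between -0.03 and 0.03 m and contact force between carrier_b and carrier_a below 0.5 N and distance of carrier_a from where it was at the start of the episode below 0.03 m and angle between carrier_a's own z axis and vertical below 0.15 rad)) and angle between each of screw_jar, yellow_bottle's own z axis and vertical below 0.2 rad and distance of each of yellow_bottle, red_tin, oil_bottle, spray_can from where it was at the start of the episode below 0.03 m); the arm keeps its last pose, push and grip.
It fails at once if the carrier without the jar is lifted ((horizontal distance between screw_jar and carrier_a above 0.09 m and height (world z) of carrier_a above 0.02 m) or (horizontal distance between screw_jar and carrier_b above 0.09 m and height (world z) of carrier_b above 0.02 m)).
It fails at once if a carrier standing on the bench is shoved or twisted so that its middle or the end of its grip bar moves more than 2.5 cm ((distance of any of carrier_a, carrier_a_end from where it was at the start of the episode above 0.025 m and height (world z) of carrier_a below 0.015 m) or (distance of any of carrier_b, carrier_b_end from where it was at the start of the episode above 0.025 m and height (world z) of carrier_b below 0.015 m)).
It fails at once if the jar of screws is tipped over (more than 0.5 rad) (angle between screw_jar's own z axis and vertical above 0.5 rad).
It fails at once if the gripper touches the jar (more than 2 N) (contact force between the fingers and screw_jar above 2 N).
It fails at once if a bystander is knocked away (more than 4 cm) (distance of any of red_tin, oil_bottle, spray_can from where it was at the start of the episode above 0.04 m).
It also fails if it takes over 32 s, if anything falls off the work surface, if the arm or the gripper's body presses on something with over 40 N, if the wrist force passes 120 N, or if a joint passes its speed limit or range.

### The arm

A 7-joint arm with a two-finger parallel gripper is mounted at the origin on the work surface; the furniture and walls round the work are solid. World frame = base frame: x ahead of the robot, y to its left, z up, the work surface at z = 0. Lengths are in m, angles in rad, forces in N, time in s.
With the tool pointing down it reaches from about 0.425 to 0.95 m from the base axis. Payload 4.7 kg.
Tool frame: the origin (TCP) lies at the centre of the arm's flange, where the gripper is bolted on; the fingertips stand 182 mm ahead of it and the grasp point (between the pads) lies 164 mm ahead of it; z points along the fingers, y is the line along which they close (so a half turn about z gives the same grasp; the last joint's range is limited). The gripper opens to 87 mm and grips with 3 to 60 N. Pads are 19 mm wide; open, the fingers measure 117 mm over their backs; the gripper's body (75 mm by 190 mm) begins 51 mm behind the grasp point.
Start: joints at [1.136, 0.469, -0.049, 1.532, 0.024, 1.141, -0.082], TCP at [0.266, -0.62, 0.405] pointing down, gripper open.
Joint ranges: [-2.59, 2.59], [-0.33, 1.99], [-1.39, 1.29], [0.1, 2.45], [-1.04, 4.18], [0.21, 1.99], [-2.66, 2.66]. Speed limits (rad/s): [2.57, 2.57, 3.14, 3.14, 3.14, 3.14, 3.14].

### API

Orientations are given as a 3x3 rotation matrix whose columns are the frame's x, y, z axes.
In Python, from station import readout, camera, robot gives the robot as it stands.
- The arm moves only by the shell command python3 -m crank 'ROWS' [FORCE]. ROWS is a JSON object of lists of equal length, an entry for each row: "slide": the shift along the tool's x, y, z in mm, a list of three; "turn": the turn, a rotation vector about the tool's x, y, z in degrees, a list of three; "hand": the finger opening in mm, from 0 to 87. In form: {"slide": [[dx, dy, dz], ...], "turn": [[rx, ry, rz], ...], "hand": [hand, ...]}. A call has 1 to 20 rows; each row is the pose to reach, as a shift and turn from the pose commanded when the call began, along the tool's axes at that moment; what a row does not reach only later rows make up. A row lasts 1/8 s, in which the tool goes at most 62.5 mm and 10.7 degrees, less where a joint would pass 70% of its speed; a pose out of reach is approached as far as the arm can. A call with a gripper value outside its range is refused whole. The fingers move at their own pace and stop on an object; FORCE is the grip in N (left out, the last holds). Time passes only in rows, so rows that repeat a pose let the fingers close. It gives the time, the measured TCP pose, the force, the opening and the grip force at its end, in the units of the state.
- readout.get_state(): the state, without advancing time (a new reading comes with each control period).
- camera(name): name is "scene" or "top"; returns a dict with "frame" (420x560x3 uint8, red, green, blue), "z_map" (420x560 float32, m along the optical axis (not along the pixel's ray), 0 where there is no reading), "K" (3x3 intrinsics, pixels), "T" (4x4, takes a point from camera to world coordinates). Camera axes: x right, y down, z forward; pixel columns grow to the right and rows downward; lengths in m; the calibration is good to about 2 mm. A picture is of the moment at which its call begins.
- robot.job_done(): hands the job in; it is judged then, once.
The state is a dict: "time": time; "q": joint angles; "joint_vel": joint speeds; "joint_torque": joint torques, N m; "ee_pos": TCP position; "eef_rot": TCP orientation; "wrist_force": force on the tool from outside, world axes, zero at the start; "moment": the same for the moment, N m; "gripper_width": opening from 0.0 (shut) to 1.0 (fully open); "grip_force": force on a finger pad.
Only numpy, scipy, OpenCV 4.12 (cv2) and the standard library are available. Lean on these libraries where they do the work, as an engineer would, in place of code of your own. Each camera call takes 0.05 s, during which the arm holds its last target. There are 200 camera calls.

## Working session

There is one attempt and no reset: what is moved stays moved. The work goes in short steps, Python scripts to look and compute and a shell command to move; the robot and the scene stay as the last step left them, time stands still between calls to the robot, and variables do not carry over. Pictures are saved under pics/ and viewed, at most 10 in all, crops included, and the job is handed in when it is done.

```bash
mkdir -p pics; python3 - <<'E'
from station import readout,camera
import cv2,numpy as np
for n in("scene","top"):
    c=camera(n);cv2.imwrite(f"pics/{n}0.png",c["frame"][:,:,::-1]);np.savez(f"{n}0.npz",**c);print(n,c["T"].round(3).tolist(),c["K"].round(1).tolist())
s=readout.get_state();print(s["time"],s["ee_pos"],np.round(s["eef_rot"],3))
E
```

```text
scene [[-0.722, -0.488, 0.49, 0.098], [-0.692, 0.518, -0.503, 0.451], [-0.009, -0.702, -0.712, 0.711], [0.0, 0.0, 0.0, 1.0]] [[416.2, 0.0, 279.2], [0.0, 416.2, 209.8], [0.0, 0.0, 1.0]]
top [[-0.011, -0.997, 0.071, 0.476], [-1.0, 0.01, -0.013, 0.03], [0.012, -0.071, -0.997, 0.969], [0.0, 0.0, 0.0, 1.0]] [[427.2, 0.0, 277.9], [0.0, 427.2, 209.0], [0.0, 0.0, 1.0]]
0.1 [ 0.26642551 -0.61995916  0.40378727] [[ 0.919  0.395 -0.001]
 [ 0.395 -0.919  0.002]
 [-0.    -0.002 -1.   ]]
```

View pics/scene0.png

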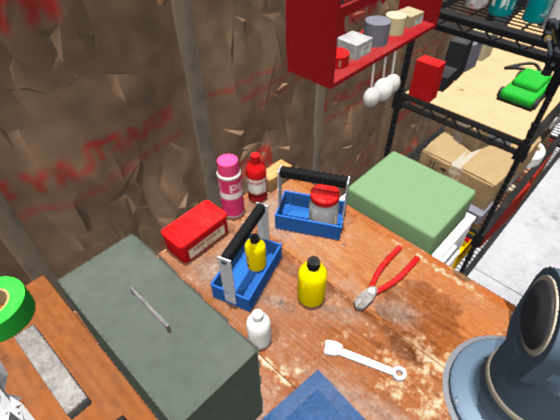

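View pics/top0.png

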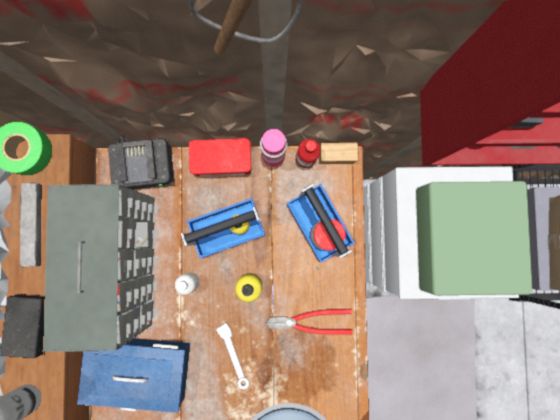

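The top view shows the jar (red lid, px 328,235) in the right-hand carrier, with its bar running from (308,190) to (343,252). The bottle is in the left carrier. Next I measure the bar and the lid.

```bash
cat >h.py <<'E'
import numpy as np,cv2
def cloud(c):
    v,u=np.mgrid[:420,:560];z=c["z_map"];K=c["K"]
    p=np.stack([(u-K[0,2])*z/K[0,0],(v-K[1,2])*z/K[1,1],z],-1)
    return p@c["T"][:3,:3].T+c["T"][:3,3]
E
python3 - <<'E'
from h import *
for n in("top","scene"):
    c=np.load(n+"0.npz");P=cloud(c);f=c["frame"].astype(int)
    reg=(P[...,0]>.4)&(P[...,0]<.75)&(P[...,1]>-.2)&(P[...,1]<0.02)&(c["z_map"]>0)
    m=reg&(f.max(-1)<70)&(P[...,2]>.12)&(P[...,2]<.165)&(P[...,0]<.66)
    q=P[m];r=cv2.minAreaRect(q[:,:2].astype(np.float32));print(n,"bar",len(q),np.median(q,0),np.percentile(q[:,2],95),r)
    h=cv2.minAreaRect(q[:,:2].astype(np.float32))
    d=np.linalg.svd(q[:,:2]-q[:,:2].mean(0),full_matrices=False)[2][0];print("dir",d)
    m=reg&(f[...,0]>140)&(f[...,1]<60)&(P[...,2]>.08)&(P[...,2]<.11)&(P[...,0]<.6)
    q=P[m];print("lid",len(q),q.min(0),q.max(0),cv2.minEnclosingCircle(q[:,:2].astype(np.float32)))
    m=reg&(f[...,2]>120)&(f[...,0]<70)&(P[...,2]>.03)&(P[...,2]<.055)
    q=P[m];print("tray",len(q),cv2.minAreaRect(q[:,:2].astype(np.float32)))
E
```

```text
top bar 82 [ 0.50366953 -0.07007831  0.14554002] 0.14792229857335026 ((0.5112333297729492, -0.07215093076229095), (0.13564500212669373, 0.01532333716750145), 28.871761322021484)
dir [-0.8903396  -0.45529705]
lid 31 [ 0.45726513 -0.09414472  0.09634465] [ 0.50839256 -0.06663533  0.1029799 ] ((0.48283395171165466, -0.08037838339805603), 0.029119210317730904)
tray 66 ((0.5124412775039673, -0.10649948567152023), (0.15923097729682922, 0.06622718274593353), 0.654557466506958)
scene bar 763 [ 0.50639997 -0.07205784  0.14306973] 0.14853743965260574 ((0.5103718638420105, -0.07428261637687683), (0.14021354913711548, 0.019644122570753098), 28.27643394470215)
dir [-0.87455028 -0.48493484]
lid 407 [ 0.45297673 -0.11651927  0.08430175] [ 0.51477718 -0.05558251  0.10209917] ((0.483757346868515, -0.08589133620262146), 0.031621936708688736)
tray 410 ((0.5084918141365051, -0.07498589903116226), (0.14759181439876556, 0.0852932259440422), 28.418684005737305)
```

```bash
python3 - <<'E'
from h import *
from station import readout
P=np.concatenate([cloud(np.load(n+"0.npz"))[np.load(n+"0.npz")["z_map"]>0] for n in("top","scene")])
for y in np.arange(-.7,.15,.1):
    print(round(y,2),[round(float(P[(abs(P[:,0]-x)<.05)&(abs(P[:,1]-y)<.05)][:,2].max(initial=-1)),2) for x in np.arange(.2,.95,.1)])
s=readout.get_state();R=np.array(s["eef_rot"]);d=np.array([.88,.475])
g=np.array([.510,-.074])-.015*d;print(g)
for z in(.42,.3,.45):print(R.T@(np.r_[g,z]-s["ee_pos"])*1000)
t=np.radians(28.4);D=np.array([[np.cos(t),np.sin(t),0],[np.sin(t),-np.cos(t),0],[0,0,-1]])
print(np.degrees(cv2.Rodrigues(R.T@D)[0].T))
E
```

```text
-0.7 [-0.92, 0.34, -0.17, -0.18, 0.31, 0.3, -1.0, -1.0]
-0.6 [0.28, 0.35, -0.17, -0.17, 0.3, 0.31, -1.0, -1.0]
-0.5 [0.32, 0.34, -0.17, -0.17, 0.31, 0.31, -1.0, -1.0]
-0.4 [-0.92, -0.18, -0.17, -0.17, 0.41, 0.31, 0.13, -1.0]
-0.3 [-1.0, -0.31, -0.3, -0.31, 0.55, 0.28, 0.2, -1.0]
-0.2 [0.01, 0.0, 0.01, 0.01, 0.6, 0.6, 0.47, -1.0]
-0.1 [0.01, 0.02, 0.15, 0.15, 0.15, 0.54, 0.47, -1.0]
-0.0 [0.01, 0.02, 0.01, 0.15, 0.16, 0.58, 0.07, -1.0]
0.1 [0.01, 0.08, 0.12, 0.15, 0.06, 0.59, -1.0, -1.0]
[ 0.4968   -0.081125]
[ 424.40957302 -404.12069171  -15.50771584]
[ 424.41357983 -403.90712928  104.49209405]
[ 424.40857131 -404.17408232  -45.50766832]
[[-1.01985980e-01 -2.66549658e-03 -5.14396214e+00]]
```

```bash
python3 - <<'E'
from h import *
for n in("top","scene"):
  c=np.load(n+"0.npz");P=cloud(c)[c["z_map"]>0]
  for y in np.arange(-.45,.15,.05):
    o=[]
    for z in np.arange(.2,.85,.1):
        q=P[(abs(P[:,1]-y)<.025)&(abs(P[:,2]-z)<.05)&(P[:,0]>.35)&(P[:,0]<.9)]
        o.append(round(float(np.percentile(q[:,0],2)),2) if len(q)>5 else 0)
    print(n,round(y,2),o)
E
```

```text
top -0.45 [0.6, 0.6, 0, 0, 0, 0, 0]
top -0.4 [0.6, 0.6, 0, 0, 0, 0, 0]
top -0.35 [0.6, 0.6, 0.6, 0, 0, 0, 0]
top -0.3 [0.6, 0.6, 0.6, 0, 0, 0, 0]
top -0.25 [0.6, 0.6, 0.6, 0.6, 0.6, 0, 0]
top -0.2 [0.73, 0.72, 0.73, 0.73, 0, 0, 0]
top -0.15 [0.73, 0.72, 0.74, 0.73, 0, 0, 0]
top -0.1 [0.48, 0.73, 0.74, 0.73, 0, 0, 0]
top -0.05 [0.57, 0.73, 0.73, 0.73, 0, 0, 0]
top -0.0 [0.65, 0.74, 0.74, 0.71, 0, 0, 0]
top 0.05 [0.65, 0.74, 0.74, 0.7, 0.7, 0, 0]
top 0.1 [0.55, 0.73, 0.72, 0.7, 0.7, 0, 0]
scene -0.45 [0.6, 0.6, 0, 0, 0, 0, 0]
scene -0.4 [0.6, 0.6, 0, 0, 0, 0, 0]
scene -0.35 [0.6, 0.6, 0.6, 0, 0, 0, 0]
scene -0.3 [0.6, 0.6, 0.6, 0, 0, 0, 0]
scene -0.25 [0.6, 0.6, 0.6, 0, 0, 0, 0]
scene -0.2 [0.73, 0.72, 0.73, 0, 0, 0, 0]
scene -0.15 [0.73, 0.72, 0.73, 0, 0, 0, 0]
scene -0.1 [0.72, 0.73, 0.73, 0, 0, 0, 0]
scene -0.05 [0.72, 0.72, 0.73, 0, 0, 0, 0]
scene -0.0 [0.65, 0.74, 0.74, 0.74, 0, 0, 0]
scene 0.05 [0.65, 0.74, 0.74, 0.74, 0, 0, 0]
scene 0.1 [0.74, 0.73, 0.72, 0.69, 0, 0, 0]
```

```bash
python3 -m crank '{"slide":[[15,-14,0],[45,-43,0],[80,-76,0],[115,-110,0],[150,-143,0],[185,-176,0],[220,-209,0],[255,-243,0],[290,-276,0],[325,-309,0],[360,-343,0],[390,-371,0],[412,-392,0],[424,-404,0],[424,-404,0],[424,-404,0]],"turn":[[0,0,0],[0,0,0],[0,0,-1],[0,0,-1],[0,0,-2],[0,0,-2],[0,0,-3],[0,0,-3],[0,0,-4],[0,0,-4],[0,0,-5],[0,0,-5],[0,0,-5],[0,0,-5],[0,0,-5],[0,0,-5]],"hand":[87,87,87,87,87,87,87,87,87,87,87,87,87,87,87,87]}' 30
python3 - <<'E'
from h import *
from station import readout,camera
s=readout.get_state();print(s["q"])
for n in("scene","top"):
    c=camera(n);cv2.imwrite(f"pics/{n}1.png",c["frame"][:,:,::-1]);np.savez(f"{n}1.npz",**c)
c=np.load("scene1.npz");P=cloud(c);f=c["frame"].astype(int)
m=(P[...,0]>.42)&(P[...,0]<.62)&(P[...,1]>-.2)&(P[...,1]<0.02)&(f.max(-1)<70)&(P[...,2]>.12)&(P[...,2]<.165)
q=P[m];print(len(q),cv2.minAreaRect(q[:,:2].astype(np.float32)),np.percentile(q[:,2],95))
E
```

```text
time: 2.1
ee_pos: [0.496, -0.0828, 0.4046]
eef_rot: [[0.882, 0.472, -0.001], [0.472, -0.882, -0.001], [-0.001, 0.0, -1.0]]
wrist_force: [0.8, -0.6, 0.2]
gripper_width: 1.002
grip_force: 0.0
[ 0.40849162  0.2128768  -0.3784779   1.91694351  0.09224682  1.02890677
 -1.08948867]
783 ((0.5074154734611511, -0.07673545926809311), (0.14834795892238617, 0.021076573058962822), 28.923603057861328) 0.14843649721921326
```

View pics/scene1.png

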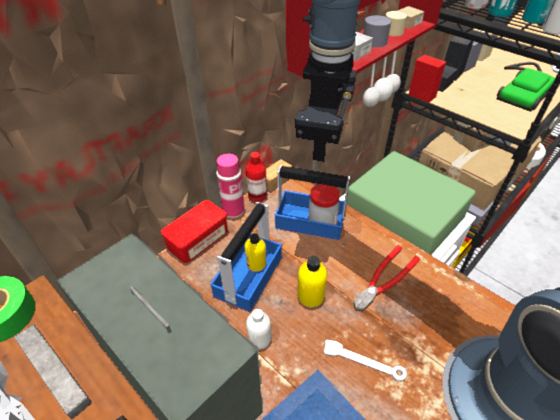

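The gripper (px 320,150) is above the bar and in line with it, and nothing has moved. I descend now.

```bash
python3 -m crank '{"slide":[[0,0,12],[0,0,32],[0,0,52],[0,0,72],[0,0,86],[0,0,96],[0,0,102],[0,0,102],[0,0,102]],"turn":[[0,0,0],[0,0,0],[0,0,0],[0,0,0],[0,0,0],[0,0,0],[0,0,0],[0,0,0],[0,0,0]],"hand":[87,87,87,87,87,87,87,87,87]}' 45
python3 - <<'E'
from station import camera
import cv2
c=camera("scene")["frame"][110:270,220:400,::-1];cv2.imwrite("pics/s2.png",cv2.resize(c,None,fx=3.3,fy=3.3))
E
```

```text
time: 3.32
ee_pos: [0.4968, -0.0816, 0.3032]
eef_rot: [[0.881, 0.473, 0.001], [0.473, -0.881, -0.0], [0.001, 0.001, -1.0]]
wrist_force: [0.8, 0.1, 1.0]
gripper_width: 1.001
grip_force: 0.0
```

View pics/s2.png

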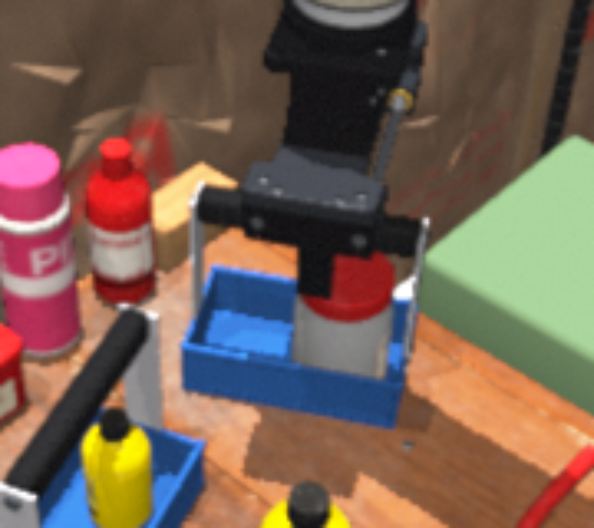

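The fingers straddle the bar on the jar's side, clear of the lid. I close on it.

```bash
python3 -m crank '{"slide":[[0,0,0],[0,0,0],[0,0,0],[0,0,0],[0,0,0],[0,0,0],[0,0,0],[0,0,0],[0,0,0],[0,0,0]],"turn":[[0,0,0],[0,0,0],[0,0,0],[0,0,0],[0,0,0],[0,0,0],[0,0,0],[0,0,0],[0,0,0],[0,0,0]],"hand":[60,40,28,22,15,10,10,10,10,10]}' 45
```

```text
time: 4.62
ee_pos: [0.4967, -0.0818, 0.3027]
eef_rot: [[0.881, 0.473, 0.0], [0.473, -0.881, -0.0], [0.0, 0.0, -1.0]]
wrist_force: [1.4, -0.8, -0.5]
gripper_width: 0.204
grip_force: 45.0
```

```bash
python3 -m crank '{"slide":[[0,0,-3],[0,0,-8],[0,0,-14],[0,0,-20],[0,0,-26],[0,0,-30],[0,0,-30],[0,0,-30]],"turn":[[0,0,0],[0,0,0],[0,0,0],[0,0,0],[0,0,0],[0,0,0],[0,0,0],[0,0,0]],"hand":[10,10,10,10,10,10,10,10]}' 55
python3 - <<'E'
from h import *
from station import camera,readout
s=readout.get_state();print(s["wrist_force"],s["moment"],np.array(s["eef_rot"]).T@s["moment"])
c=camera("scene");P=cloud(c);f=c["frame"].astype(int);np.savez("scene3.npz",**c)
cv2.imwrite("pics/s3.png",cv2.resize(c["frame"][110:270,220:400,::-1],None,fx=3.3,fy=3.3))
m=(P[...,0]>.4)&(P[...,0]<.62)&(P[...,1]>-.2)&(P[...,1]<0.02)&(f.max(-1)<70)&(P[...,2]>.14)&(P[...,2]<.2)
q=P[m];t=(q[:,:2]-[.509,-.075])@[.88,.475]
for a,b in((-.07,-.05),(.04,.05),(.05,.07)):k=(t>a)&(t<b);print(a,k.sum(),np.percentile(q[k,2],90) if k.sum() else None)
E
```

```text
time: 5.62
ee_pos: [0.4965, -0.0816, 0.3326]
eef_rot: [[0.881, 0.473, -0.0], [0.473, -0.881, 0.0], [-0.0, -0.0, -1.0]]
wrist_force: [-1.5, -0.1, -6.8]
gripper_width: 0.204
grip_force: 55.0
[-1.47806414 -0.14063955 -6.79078565] [0.00025278 0.00790128 0.04712512] [ 0.00394684 -0.00684966 -0.04712511]
-0.07 126 0.1778342510342022
0.04 53 0.1776640616864763
0.05 108 0.17767193210465607
```

View pics/s3.png

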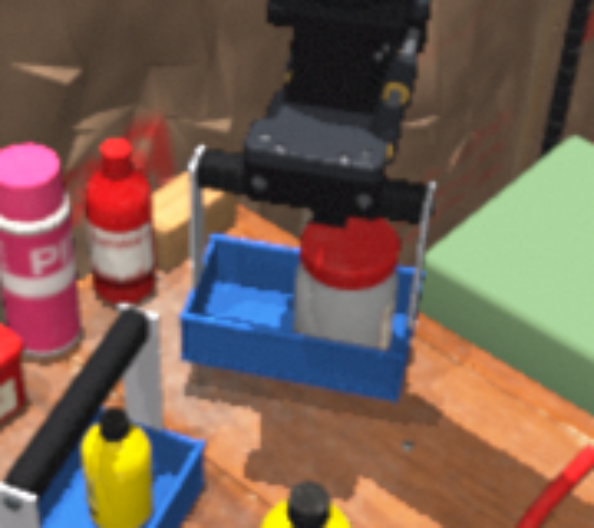

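The carrier is clear of the bench and level, with almost no moment at the wrist, and the jar stands upright. I lift the remaining 12 cm.

```bash
python3 -m crank '{"slide":[[0,0,-3],[0,0,-9],[0,0,-18],[0,0,-30],[0,0,-42],[0,0,-54],[0,0,-66],[0,0,-78],[0,0,-90],[0,0,-102],[0,0,-111],[0,0,-117],[0,0,-120],[0,0,-120],[0,0,-120],[0,0,-120],[0,0,-120],[0,0,-120]],"turn":[[0,0,0],[0,0,0],[0,0,0],[0,0,0],[0,0,0],[0,0,0],[0,0,0],[0,0,0],[0,0,0],[0,0,0],[0,0,0],[0,0,0],[0,0,0],[0,0,0],[0,0,0],[0,0,0],[0,0,0],[0,0,0]],"hand":[10,10,10,10,10,10,10,10,10,10,10,10,10,10,10,10,10,10]}' 55
python3 - <<'E'
from h import *
from station import camera,readout
s=readout.get_state();print(s["wrist_force"],s["moment"],np.abs(s["joint_vel"]).max())
c=camera("scene");P=cloud(c);f=c["frame"].astype(int)
cv2.imwrite("pics/s4.png",c["frame"][:,:,::-1])
m=(P[...,0]>.4)&(P[...,0]<.62)&(P[...,1]>-.2)&(P[...,1]<0.02)&(f.max(-1)<70)&(P[...,2]>.25)&(P[...,2]<.305)
q=P[m];t=(q[:,:2]-[.509,-.075])@[.88,.475]
for a,b in((-.07,-.05),(.05,.07)):k=(t>a)&(t<b);print(a,k.sum(),np.percentile(q[k,2],90) if k.sum() else None)
E
```

```text
time: 7.92
ee_pos: [0.4966, -0.0816, 0.4527]
eef_rot: [[0.881, 0.473, -0.0], [0.473, -0.881, -0.0], [-0.0, -0.0, -1.0]]
wrist_force: [0.2, -0.1, -6.4]
gripper_width: 0.203
grip_force: 55.0
[ 0.21992529 -0.095414   -6.40164364] [ 0.01884943 -0.05161042 -0.02704675] 0.0030144813628782893
-0.07 151 0.29754477158403686
0.05 148 0.29774333395088043
```

View pics/s4.png

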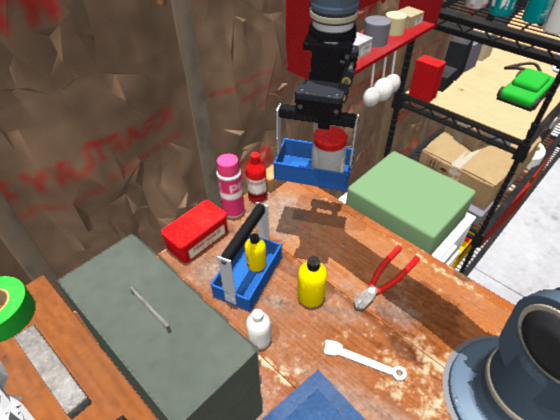

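The carrier (px 315,150) hangs level about 15 cm up with the jar standing in it, and everything else is where it was.

```bash
python3 -c "from station import robot;print(robot.job_done())"
```

```text
the job is handed in; nothing more can be done
None
```

I handed the job in with the jar's carrier held by its grip bar, level and still about 15 cm above the bench; the jar was upright in its tray and nothing else had visibly moved in the last picture. The result of the judging was not shown.

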